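Set a fragile crystal specimen on its display stand

ROBOT

A 6-joint arm with a two-finger parallel gripper is mounted at the origin on the work surface. World frame = base frame: x ahead of the robot, y to its left, z up, the work surface at z = 0. Lengths are in mm, angles in rad, forces in N, time in s.
With the tool pointing down it reaches from about 350 to 950 mm from the base axis. Payload 17.4 kg.
Tool frame: the origin (TCP) lies midway between the tips of the shut fingers; the grasp point (between the pads) lies 19 mm behind it; z points along the fingers, y is the line along which they close (so a half turn about z gives the same grasp; the last joint's range is limited). The gripper opens to 93 mm and grips with 3 to 60 N. Pads are 15 mm wide; open, the fingers measure 128 mm over their backs; the gripper's body (75 mm by 188 mm) begins 65 mm behind the grasp point.
Start: joints at [1.185, 0.116, 1.442, -0, 1.584, -0.038], TCP at [230.069, 634.587, 218.646] pointing down, gripper open.
Joint ranges: [-2.83, 2.83], [-0.83, 2.19], [0.07, 2.5], [-1.14, 4.28], [0.01, 3], [-2.97, 2.97]. Speed limits (rad/s): [1.89, 1.89, 2.22, 3.14, 3.14, 3.14].

INTERFACE

Orientations are given as a unit quaternion [w, x, y, z].
In Python, from cell import read_state, read_camera, calibration, hand_in, look_for, silhouettes, place_of gives the robot as it stands. The module is installed in compiled form; this text tells all that it offers.
- The arm moves only by the tool drive_tool, never from a script. Its argument "targets" is one flat list of numbers, 5 for each row, row after row: the finger opening in mm, from 0 to 93, then the shift along the world's x, y, z in units of 50 mm (1.0 is 50 mm), then the turn about the world's z in units of 6 degrees (1.0 is 6 degrees). In form: [claw, x, y, z, twist, claw, x, y, z, twist, ...]. A call has 1 to 10 rows; each row shifts and turns the commanded pose from where the row before left it; what a row does not reach is not made up. A row lasts 1/8 s, in which the tool goes at most 62.5 mm and 10.7 degrees, less where a joint would pass 70% of its speed; a pose out of reach is approached as far as the arm can. A call is refused whole if a number of a shift passes 1 or a number of a turn 1, either way. A call with a gripper value outside its range is refused whole. The fingers move at their own pace and stop on an object; "newtons" is the grip in N (left out, the last holds). Time passes only in rows, so rows that do not move let the fingers close. It gives the time, the measured TCP pose, the force, the opening and the grip force at its end, in the units of the state.
- read_state(): the state, without advancing time (a new reading comes with each control period).
- read_camera(name): name is "side" or "top" or "wrist"; returns the picture (384x512x3 uint8, blue, green, red); there is no depth.
- calibration(name): a dict with "K" (3x3 intrinsics, pixels), "camera_from_world" (4x4, takes a point from world to camera coordinates); the wrist camera has in their place "mount" (4x4, takes a point from camera to tool coordinates, whose origin is the TCP and whose axes are the flange's). Camera axes: x right, y down, z forward; pixel columns grow to the right and rows downward; lengths in mm; the calibration is good to about 2 mm. A picture is of the moment at which its call begins: read the wrist's pose just before it. calibration takes no time and is no camera call.
- hand_in(): hands the job in; it is judged then, once.
Trained networks look in the newest picture that a camera, given by its name, has taken for a name from the list of things; names that differ only in an ending like _2 or _b are one class to them, and where a whole thing is asked for, a point or a joint stands for the part that bears it (a point fixed in the world has none). Each returns a list of dicts, best first, with "p" (0 to 1); they miss things now and then, are a little off and sometimes report something else, mostly with a low value. They report only what shows in the picture. A call takes as long as a camera call. They do not tell look-alikes from the thing itself.
- look_for(camera, target): "extent" ([centre column, centre row, width, height] in pixels, round what is visible of it).
- silhouettes(camera, target): "mask" (384x512 bool, what is visible of it) and "extent" ([centre column, centre row, width, height] in pixels, round what is visible of it).
- place_of(camera, target): "uv" ([column, row] in pixels: a listed point, or the origin of a listed thing).
The state is a dict: "clock": time; "qpos": joint angles; "qd": joint speeds; "effort": joint torques, N m; "position": TCP position; "ee_rot": TCP orientation; "contact_force": force on the tool from outside, world axes, zero at the start; "moment": the same for the moment, N m; "gripper_width": finger opening in mm; "grip_force": force on a finger pad.
Only numpy, scipy, OpenCV 4.12 (cv2) and the standard library are available. Lean on these libraries where they do the work, as an engineer would, in place of code of your own. Each camera call takes 0.05 s, during which the arm holds its last target. There are 200 camera calls.

TASK

Build up the showpiece in the dark wooden display stand: lay the pale wooden block flat on the floor of the pocket between the four corner posts, then the cork pad flat on the block, then the crystal specimen upright in the middle of the pad, all lying square with the pocket. The specimen is fragile: hold it only by its rock slab with a light grip (under 15 N), never touch its crystals, keep it level and set it down softly without dropping it. Leave the other rocks and things on the table where they are.

Things in the scene. Friction and masses are not known exactly. Their poses are not given: they have to be found in the camera images.
- stand: Dark wooden display stand, fixed. Base board 160 (x) x 100 (y) x 10 mm high; four L-shaped corner posts on it (8 mm thick, tops 64 mm above the table) enclose a pocket 128 mm (x) by 68 mm (y). Between the posts the sides are open (80 mm wide gaps in the long sides), so fingers can pass down beside a part. Origin: centre of the underside, z up.
- pocket (a point): Centre of the pocket's floor (top of the base board), 10 mm above the table; axes as the stand's.
- plinth: Plain pale wooden block, 120 (x) x 60 (y) x 30 mm high, about 0.15 kg. Origin: centre of its underside, z up.
- pad: Cork pad, 120 (x) x 60 (y) x 12 mm thick, about 30 g. Origin: centre of its underside, z up.
- specimen: Fragile mineral specimen, 0.3 kg: sawn grey rock slab 108 (x) x 52 (y) x 22 mm high with straight sides and a row of whitish crystals along the middle of its top, within 46 mm of the centre in x, 22 mm in y, up to 60 mm above the underside. Origin: centre of the underside, z up. Grip at most 15 N on each finger (5 to 10 N holds it well).
- crystals: The whitish crystals of the specimen, fixed to its slab; same origin and axes as the specimen. Must not be touched.
- rock_round: Bystander, loose: lumpy green-grey rock, 85 x 70 x 50 mm high, near the robot, to its right. Origin: centre of its underside.
- rock_flat: Bystander, loose: flat brown rock, 100 x 75 x 35 mm high, on the left, farther out. Origin: centre of its underside.
- rock_dark: Bystander, loose: nearly black rock, 90 x 70 x 55 mm high, on the right, farther out. Origin: centre of its underside.
- rock_big: Bystander, loose: large grey rock, 150 x 110 x 75 mm high, in the middle, far out. Origin: centre of its underside.
- loupe: Bystander, loose: magnifying glass lying flat, lens 64 mm across and 8 mm thick, steel handle 70 mm long towards its -x, 16 mm high, near the robot, to its left. Origin: underside, centre of the lens.
- carton: Bystander, loose: small empty open white carton, 100 x 75 x 30 mm high, far left. Origin: centre of its underside.
- geode: Bystander, loose: brown rock with a violet spot on top, 90 x 80 x 46 mm high, far right. Origin: centre of its underside.
There are look-alikes about, which are no part of the job. Several things have the shape of the pad; the one meant has the colours described above.

How it is judged (in metres and radians):
On the way, in this order (a step that is already met when the one before it is completed fails the run):
1. the block lies flat in the stand's pocket, released (horizontal distance between plinth and pocket below 0.009 m and z of plinth in the frame of pocket between -0.004 and 0.004 m and angle between the x axis of plinth and the x axis of stand, either way round below 0.15 rad and angle between plinth's own z axis and vertical below 0.07 rad and linear speed of plinth below 0.02 m/s and contact force between the fingers and plinth below 0.05 N), for 0.2 s.
2. the cork pad lies flat on the block in the pocket, released (horizontal distance between plinth and pocket below 0.009 m and z of plinth in the frame of pocket between -0.004 and 0.004 m and angle between the x axis of each of plinth, pad and the x axis of stand, either way round below 0.15 rad and angle between each of plinth, pad's own z axis and vertical below 0.07 rad and linear speed of each of plinth, pad below 0.02 m/s and horizontal distance between pad and pocket below 0.01 m and z of pad in the frame of pocket between 0.026 and 0.034 m and contact force between the fingers and pad below 0.05 N), for 0.2 s.
3. the specimen stands on the cork pad, released (horizontal distance between plinth and pocket below 0.009 m and z of plinth in the frame of pocket between -0.004 and 0.004 m and angle between the x axis of each of plinth, pad, specimen and the x axis of stand, either way round below 0.15 rad and angle between each of plinth, pad, specimen's own z axis and vertical below 0.07 rad and linear speed of each of plinth, pad, specimen below 0.02 m/s and horizontal distance between each of pad, specimen and pocket below 0.01 m and z of pad in the frame of pocket between 0.026 and 0.034 m and z of specimen in the frame of pocket between 0.038 and 0.046 m and contact force between the fingers and specimen below 0.05 N), for 0.2 s.
At the end, for the whole second after the job is handed in: Block flat on the pocket floor (within 9 mm of its centre), cork pad flat on it, specimen upright on the pad (each within 10 mm of the centre); heights within 4 mm, lengths within 0.15 rad of the pocket's, tilts under 0.07 rad; all released and at rest (horizontal distance between plinth and pocket below 0.009 m and z of plinth in the frame of pocket between -0.004 and 0.004 m and angle between the x axis of each of plinth, pad, specimen and the x axis of stand, either way round below 0.15 rad and angle between each of plinth, pad, specimen's own z axis and vertical below 0.07 rad and linear speed of each of plinth, pad, specimen below 0.02 m/s and horizontal distance between each of pad, specimen and pocket below 0.01 m and z of pad in the frame of pocket between 0.026 and 0.034 m and z of specimen in the frame of pocket between 0.038 and 0.046 m); the robot touches nothing.
It fails at once if the specimen is squeezed with more than 15 N on each finger (30 N for the two together) (contact force between the fingers and specimen above 30 N).
It fails at once if the specimen is knocked against or pressed hard on something (all contacts together, grip included, more than 45 N) (contact force between specimen and anything else above 45 N).
It fails at once if the robot touches the crystals (contact force between any of the fingers, the arm and crystals above 0.5 N).
It fails at once if the specimen is tipped more than about 25 degrees, or dropped (let go more than about 8 mm above what it lands on) (angle between specimen's own z axis and vertical above 0.44 rad or (contact force between the fingers and specimen below 0.05 N and linear speed of specimen above 0.4 m/s)).
It fails at once if one of the other things on the table is shoved more than 30 mm (distance of any of rock_round, rock_flat, rock_dark, rock_big, loupe, carton, geode from where it was at the start of the episode above 0.03 m).
It also fails if it takes over 72 s, if anything falls off the work surface, if the arm or the gripper's body presses on something with over 40 N, if the wrist force passes 120 N, or if a joint passes its speed limit or range.

## Working session

There is one attempt and no reset: what is moved stays moved. The work goes in short steps, Python scripts to look and compute and a tool call to move; the robot and the scene stay as the last step left them, time stands still between calls to the robot, and variables do not carry over. Pictures are saved under pics/ and viewed, at most 10 in all, crops included, and the job is handed in when it is done.

Besides the shell and the picture viewer there is one more tool, called after "Emit:" as a command line: name --argument value ..., lists and objects as JSON in quotes. drive_tool: Moves the arm, as the interface text tells. Its arguments: {"type":"object","properties":{"targets":{"type":"array"},"newtons":{"type":"number"}},"required":["targets"]}

```bash
mkdir -p pics; python3 - <<'E'
from cell import *
import cv2,numpy as np
a=read_camera("top");b=read_camera("side")
cv2.imwrite("pics/a.png",a);cv2.imwrite("pics/b.png",b)
for c in("top","side"):
  k=calibration(c);print(c,np.round(k["K"],1).tolist(),np.round(k["camera_from_world"],4).tolist())
print(np.round(calibration("wrist")["mount"],3).tolist(),np.round(calibration("wrist")["K"],1).tolist())
print(read_state())
E
```

```text
top [[354.9, 0.0, 260.2], [0.0, 354.9, 192.6], [0.0, 0.0, 1.0]] [[0.0036, -1.0, -0.0067, -7.8203], [-0.998, -0.0031, -0.0637, 519.7341], [0.0637, 0.0069, -0.9979, 1029.0045], [0.0, 0.0, 0.0, 1.0]]
side [[382.4, 0.0, 255.3], [0.0, 382.4, 188.8], [0.0, 0.0, 1.0]] [[0.9135, -0.4067, -0.0123, -488.2762], [-0.2885, -0.6259, -0.7246, 174.7989], [0.287, 0.6654, -0.6891, 814.2689], [0.0, 0.0, 0.0, 1.0]]
[[0.0, -0.968, -0.25, 67.972], [1.0, 0.0, -0.001, -0.143], [0.001, -0.25, 0.968, -165.54], [0.0, 0.0, 0.0, 1.0]] [[271.8, 0.0, 256.1], [0.0, 271.8, 190.4], [0.0, 0.0, 1.0]]
{'clock': 0.1, 'qpos': array([ 1.18521630e+00,  1.16437244e-01,  1.44219286e+00, -2.55334563e-05,
        1.58397774e+00, -3.77835526e-02]), 'qd': array([-0.00022357, -0.00116391, -0.00176506,  0.00135343,  0.00095723,
       -0.00064793]), 'effort': array([ 1.71790074e-03, -7.22889876e+01, -6.23862362e+01,  7.81872449e-02,
        2.29288603e-02, -5.53078871e-05]), 'position': array([229.99740609, 634.42039604, 217.98299824]), 'ee_rot': array([-9.41674933e-05,  1.73023233e-01,  9.84917612e-01, -4.98948408e-04]), 'contact_force': array([ 0.70296838, -0.52871718, -0.43178512]), 'moment': array([ 0.04020497,  0.02587131, -0.02252011]), 'grip_force': 0.0, 'gripper_width': 93.14259229724055}
```

View pics/a.png

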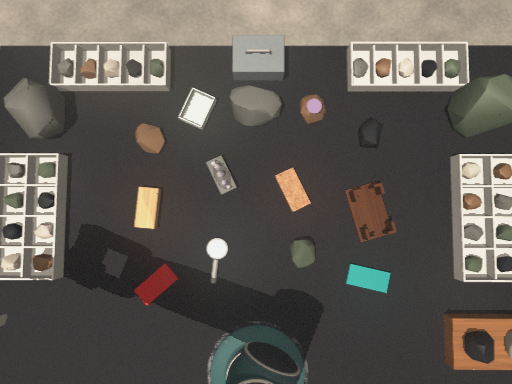

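View pics/b.png

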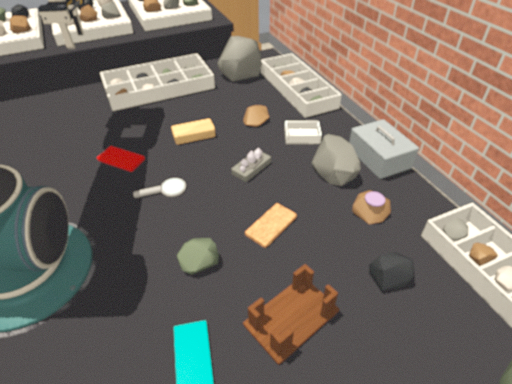

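The top view shows the block at (147,208), the cork pad at (293,189), the specimen at (221,174) and the stand at (371,211). The cyan and red plates are look-alikes of the pad. I'll fit box models to the masks.

```bash
cat > h.py <<'E'
from cell import *
import cv2,numpy as np
from scipy.optimize import minimize
from scipy.spatial.transform import Rotation as R
def box(x,y,z0,z1):return [(i*x/2,j*y/2,z) for i in(-1,1) for j in(-1,1) for z in(z0,z1)]
M={"plinth":box(120,60,0,30),"pad":box(120,60,0,12),
 "specimen":box(108,52,0,22)+box(60,16,22,45),"slab":box(108,52,0,22),"stand":box(160,100,0,10)+box(144,84,10,64)}
def cam(name):
  c=calibration(name)
  if name!="wrist": return np.array(c["K"]),np.array(c["camera_from_world"])
  s=read_state();q=s["ee_rot"];T=np.eye(4);T[:3,:3]=R.from_quat([q[1],q[2],q[3],q[0]]).as_matrix();T[:3,3]=s["position"]
  return np.array(c["K"]),np.linalg.inv(T@np.array(c["mount"]))
def proj(C,P):
  K,E=C;p=(np.c_[P,np.ones(len(P))]@E.T)[:,:3]@K.T;return p[:,:2]/p[:,2:]
def back(C,uv,z):
  K,E=C;Rm=E[:3,:3];o=-Rm.T@E[:3,3];d=Rm.T@np.linalg.inv(K)@[uv[0],uv[1],1];return (o+d*(z-o[2])/d[2])[:2]
def pts(model,x,z0):
  c,s=np.cos(x[2]),np.sin(x[2]);P=np.array(M[model]);return np.c_[P[:,0]*c-P[:,1]*s+x[0],P[:,0]*s+P[:,1]*c+x[1],P[:,2]+z0]
def fit(C,mask,model,z0=0,yaws=None):
  S=4;m=cv2.resize(mask.astype(np.uint8),None,fx=S,fy=S,interpolation=cv2.INTER_NEAREST)
  v,u=np.nonzero(mask);g=back(C,(u.mean(),v.mean()),z0+10)
  def cost(x):
    x=[x[0],x[1],x[2]/50];r=np.zeros_like(m)
    h=cv2.convexHull(((proj(C,pts(model,x,z0))+.5)*S*16).astype(np.int32));cv2.fillConvexPoly(r,h,1,shift=4)
    return 1-(r&m).sum()/max(1,(r|m).sum())
  if yaws is None:yaws=np.arange(0,np.pi,np.pi/6)
  best=min((minimize(cost,[g[0],g[1],y*50],method="Nelder-Mead",options=dict(initial_simplex=np.array([g[0],g[1],y*50])+np.array([[0,0,0],[15,0,0],[0,15,0],[0,0,15]]))) for y in yaws),key=lambda r:r.fun)
  x=best.x;return np.round([x[0],x[1],np.degrees(x[2]/50)%180,1-best.fun],2)
E
python3 - <<'E'
from h import *
for c in("top","side"):
  read_camera(c);C=cam(c)
  for n in("plinth","pad","specimen","stand"):
    for r in silhouettes(c,n):
      if r["p"]<.3: continue
      print(c,n,round(r["p"],2),np.round(r["extent"]),fit(C,r["mask"],n))
E
```

```text
top plinth 0.98 [147. 208.  27.  42.] [476.29 325.74 174.95   0.92]
top pad 0.87 [371. 279.  42.  31.] [ 273.71 -320.86   76.9     0.96]
top pad 0.78 [294. 190.  34.  42.] [ 530.53 -102.6    26.29    0.96]
top pad 0.63 [157. 284.  43.  44.] [252.42 298.08 132.24   0.95]
top specimen 0.65 [221. 174.  31.  45.] [573.91 109.75  25.69   0.95]
side plinth 0.77 [197. 131.  42.  24.] [472.02 323.61 172.85   0.88]
side pad 0.95 [194. 350.  43.  63.] [ 270.58 -320.99   78.05    0.97]
side pad 0.86 [122. 158.  48.  24.] [252.97 297.32 129.6    0.91]
side pad 0.78 [271. 223.  55.  43.] [ 530.49 -101.2    27.57    0.93]
side specimen 0.85 [250. 165.  38.  32.] [571.34 109.31  29.84   0.9 ]
side specimen 0.58 [271. 225.  55.  44.] [ 527.13 -106.92   26.4     0.95]
side stand 0.78 [290. 315.  94.  98.] [ 463.84 -327.36   15.83    0.9 ]
```

Emit:
drive_tool --targets '[93, 0.7, -0.88, 0, 0.33, 93, 0.7, -0.88, 0, 0.33, 93, 0.7, -0.88, 0, 0.33, 93, 0.7, -0.88, 0, 0.33, 93, 0.7, -0.88, 0, 0.33, 93, 0.7, -0.88, 0, 0.33, 93, 0.7, -0.88, 0, 0.33, 93, 0, 0, 0, 0, 93, 0, 0, 0, 0, 93, 0, 0, 0, 0]' --newtons 20

```text
clock: 1.85
position: [474.4, 327.5, 218.7]
ee_rot: [-0.0, 0.052, 0.999, 0.0]
contact_force: [-0.6, 0.3, -0.7]
gripper_width: 93.1
grip_force: 0.0
```

```bash
cat > w.py <<'E'
import sys
from h import *
C=cam("wrist");s=read_state();cv2.imwrite(f"pics/{sys.argv[1]}.png",read_camera("wrist"))
q=s["ee_rot"];y=R.from_quat([q[1],q[2],q[3],q[0]]).as_matrix()[:,1]
print("t",round(s["clock"],1),"tcp",np.round(s["position"],1),"closing",round(np.degrees(np.arctan2(y[1],y[0]))%180,1),"w",round(s["gripper_width"],1),"grip",round(s["grip_force"],1),"F",np.round(s["contact_force"],1))
for a in sys.argv[2:]:
  n,z=a.split(":")[:2];m=a.split(":")[2] if a.count(":")>1 else n
  for r in silhouettes("wrist",n):
    if r["p"]>.3: print(n,round(r["p"],2),np.round(r["extent"]),fit(C,r["mask"],m,float(z)))
E
python3 w.py w1 plinth:0
```

```text
t 1.9 tcp [474.4 327.5 218.7] closing 84.0 w 93.1 grip 0.0 F [-0.6  0.3 -0.7]
plinth 0.83 [254. 172.  45.  89.] [475.32 324.03 175.1    0.96]
```

Emit:
drive_tool --targets '[93, 0.02, -0.06, -0.9, 0.18, 93, 0, 0, -0.9, 0, 93, 0, 0, -0.9, 0, 93, 0, 0, -0.9, 0, 93, 0, 0, -0.4, 0, 93, 0, 0, -0.26, 0, 50, 0, 0, 0, 0, 50, 0, 0, 0, 0, 50, 0, 0, 0, 0, 50, 0, 0, 0, 0]'

```text
clock: 3.2
position: [476.4, 323.8, 6.4]
ee_rot: [0.0, 0.044, 0.999, 0.0]
contact_force: [-0.8, 0.1, 4.8]
gripper_width: 59.8
grip_force: 20.0
```

Emit:
drive_tool --targets '[50, 0, 0, 0, 0, 50, 0, 0, 0, 0]'

```text
clock: 3.45
position: [476.4, 323.8, 6.4]
ee_rot: [0.0, 0.044, 0.999, 0.0]
contact_force: [0.0, -0.7, 6.6]
gripper_width: 59.6
grip_force: 20.0
```

Emit:
drive_tool --targets '[50, 0, 0, 0.5, 0, 50, 0, 0, 0.9, 0, 50, 0, -0.3, 0.9, 0.5, 50, 0, -0.8, 0.9, 0.5, 50, -0.2, -1, 0.5, 0.5, 50, -0.2, -1, 0, 0.5, 50, -0.2, -1, 0, 0.5, 50, -0.2, -1, 0, 0.5, 50, -0.2, -1, 0, 0.5, 50, -0.2, -1, 0, 0]'

```text
clock: 4.7
position: [415.3, -32.9, 190.7]
ee_rot: [0.0, -0.14, 0.99, -0.0]
contact_force: [0.6, -0.1, -1.9]
gripper_width: 59.9
grip_force: 20.0
```

Emit:
drive_tool --targets '[50, -0.2, -1, 0, 0, 50, -0.2, -1, 0, 0, 50, -0.2, -1, 0, 0, 50, 0, -1, 0, 0, 50, 0, -1, 0, 0, 50, 0, -0.4, 0, 0, 50, 0, 0, 0, 0, 50, 0, 0, 0, 0, 50, 0, 0, 0, 0]'

```text
clock: 5.82
position: [386.3, -300.4, 190.9]
ee_rot: [0.0, -0.14, 0.99, -0.0]
contact_force: [-0.2, 0.5, -1.2]
gripper_width: 60.1
grip_force: 20.0
```

```bash
python3 w.py w2 stand:0
```

```text
t 5.8 tcp [ 386.3 -300.4  190.9] closing 106.1 w 60.1 grip 20.0 F [-0.2  0.5 -1.2]
stand 0.59 [191. 231.  31. 128.] [ 4.8396e+02 -3.5884e+02  1.6875e+02  1.2000e-01]
```

View pics/w2.png

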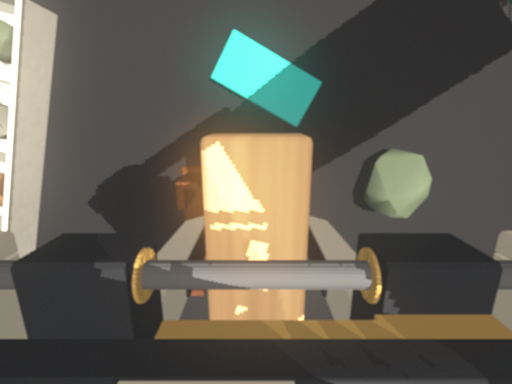

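The image shows the held block in the middle, the cyan plate at (265,75) and the stand hidden behind the block near (190,185). Image-up points to the robot, so I'll view the stand from farther out.

Emit:
drive_tool --targets '[50, 0.9, 0, 0.4, 0, 50, 0.9, 0, 0.4, 0, 50, 0.9, 0, 0, 0, 50, 0.9, 0, 0, 0, 50, 0, 0, 0, 0, 50, 0, 0, 0, 0, 50, 0, 0, 0, 0]'

```text
clock: 6.8
position: [565.4, -301.4, 231.2]
ee_rot: [0.0, -0.139, 0.99, -0.0]
contact_force: [-0.6, 0.5, -1.6]
gripper_width: 59.8
grip_force: 20.0
```

```bash
python3 w.py w3 stand:0; python3 - <<'E'
from h import *
C=cam("wrist");im=cv2.imread("pics/w3.png")
P=pts("stand",[464,-327,np.radians(15.8)],0)
print(np.round(proj(C,P)).tolist())
print([ (r["p"],np.round(r["uv"])) for r in place_of("wrist","pocket")])
E
```

```text
t 6.8 tcp [ 565.4 -301.4  231.2] closing 106.0 w 59.8 grip 20.0 F [-0.6  0.5 -1.6]
[[221.0, 28.0], [220.0, 26.0], [298.0, 29.0], [299.0, 26.0], [225.0, 151.0], [224.0, 152.0], [293.0, 152.0], [294.0, 152.0], [227.0, 33.0], [222.0, 17.0], [293.0, 33.0], [299.0, 18.0], [229.0, 146.0], [225.0, 150.0], [289.0, 147.0], [294.0, 151.0]]
[(0.69, array([263.,  93.]))]
```

View pics/w3.png

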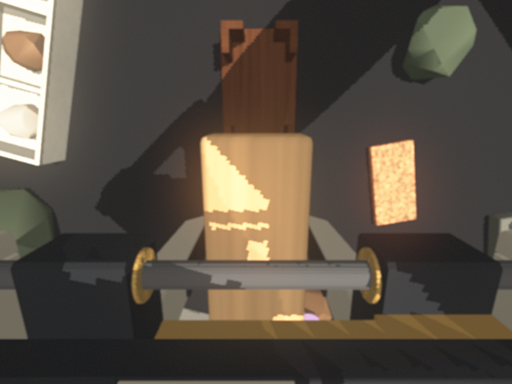

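The stand shows with its near end at rows 20–30, columns 221–298; the cork pad is at (393,183). I'll fit the stand from its colour in the wrist and top pictures.

```bash
python3 - <<'E'
from h import *
import h
def seg(im,roi):
  b,g,r=[im[...,i].astype(float) for i in range(3)]
  m=(r>1.6*b)&(r>25)
  k=np.zeros(m.shape,bool);u0,u1,v0,v1=roi;k[v0:v1,u0:u1]=1
  m=cv2.morphologyEx((m&k).astype(np.uint8),cv2.MORPH_CLOSE,np.ones((9,9)))
  n,l,s,_=cv2.connectedComponentsWithStats(m);i=1+np.argmax(s[1:,4]);print(s[i]);return l==i
im=cv2.imread("pics/a.png");C=cam("top")
print("top",fit(C,seg(im,(330,410,165,255)),"stand",0,[.3]))
im=cv2.imread("pics/b.png");C=cam("side")
print("side",fit(C,seg(im,(235,350,260,370)),"stand",0,[.3]))
C=cam("wrist");im=cv2.imread("pics/w3.png");m=seg(im,(200,330,0,130))
S=4;mm=cv2.resize(m.astype(np.uint8),None,fx=S,fy=S,interpolation=0)
def cost(x):
  r=np.zeros_like(mm);hh=cv2.convexHull(((proj(C,pts("stand",[x[0],x[1],x[2]/50],0))+.5)*S*16).astype(np.int32));cv2.fillConvexPoly(r,hh,1,shift=4);r[130*S:]=0
  return 1-(r&mm).sum()/(r|mm).sum()
x0=np.array([464,-327,.28*50]);b=minimize(cost,x0,method="Nelder-Mead",options=dict(initial_simplex=x0+np.array([[0,0,0],[9,0,0],[0,9,0],[0,0,5]])))
print("wrist",b.x[:2],np.degrees(b.x[2]/50),1-b.fun)
E
```

```text
[ 345  181   52   61 1960]
top [ 467.09 -325.52   15.98    0.93]
[ 243  264   96  101 4959]
side [ 464.34 -326.31   16.29    0.9 ]
[ 206   20   92  110 8085]
wrist [ 466.48707142 -327.82357821] 15.914472722553842 0.95525199136455
```

Emit:
drive_tool --targets '[50, -0.5, -0.125, -0.1, 0, 50, -0.5, -0.125, -0.4, 0, 50, -0.5, -0.125, -0.8, 0, 50, -0.5, -0.13, -0.8, 0, 50, 0, 0, -0.5, 0, 50, 0, 0, -0.3, 0, 50, 0, 0, 0, 0, 50, 0, 0, 0, 0]'

```text
clock: 7.95
position: [466.7, -326.9, 86.9]
ee_rot: [0.001, -0.139, 0.99, -0.001]
contact_force: [-1.0, 0.7, -1.2]
gripper_width: 60.0
grip_force: 20.0
```

```bash
python3 w.py w4; python3 - <<'E'
from h import *
a=cv2.imread("pics/w4.png")[0:260,100:420];b=read_camera("side")[240:370,220:380]
cv2.imwrite("pics/c4.png",np.hstack([cv2.resize(a,(480,390),interpolation=2),cv2.resize(b,(320,260),interpolation=2) if 0 else np.vstack([cv2.resize(b,(320,260),interpolation=2),np.zeros((130,320,3),np.uint8)])]))
E
```

```text
t 8.0 tcp [ 466.7 -326.9   86.9] closing 106.0 w 60.0 grip 20.0 F [-1.   0.7 -1.2]
```

View pics/c4.png

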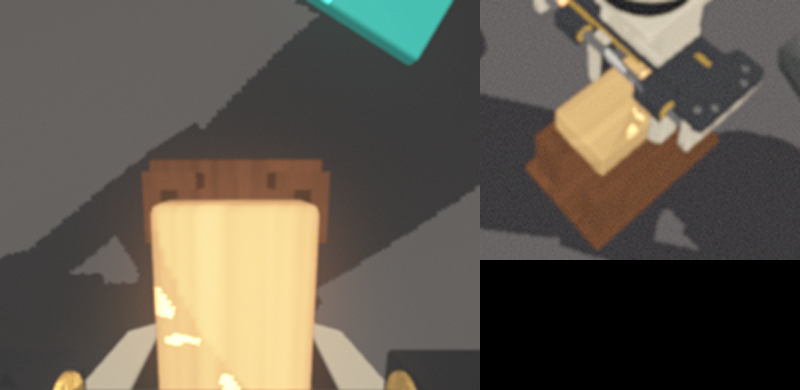

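The wrist crop shows the stand's near end around the block: outer edges near columns 143 and 329, top edge at row 160 with columns 150–323. The side crop shows the block above the pocket. I'll compare these with the predicted corners.

```bash
python3 - <<'E'
from h import *
C=cam("wrist")
def f(P,x): 
  c,s=np.cos(x[2]),np.sin(x[2]);P=np.array(P,float);return np.round((proj(C,np.c_[P[:,0]*c-P[:,1]*s+x[0],P[:,0]*s+P[:,1]*c+x[1],P[:,2]])-[100,0])*1.5,1).tolist()
a=np.radians(16)
print("stand posts top",f([(-72,-42,64),(-72,42,64),(-64,-34,64),(-64,34,64)],[466,-326.7,a]))
print("base",f([(-80,-50,10),(-80,50,10),(-80,-50,0),(-80,50,0)],[466,-326.7,a]))
print("post inner at notch",f([(-40,-42,64),(-40,42,64)],[466,-326.7,a]))
p=read_state()["position"];print("block top near",f([(-60,-30,p[2]+24),(-60,30,p[2]+24)],[p[0],p[1],a]))
im=cv2.imread("pics/w4.png")
for v in (108,112,120,125): print(v,[ (u,im[v,u].tolist()) for u in list(range(192,204))+list(range(312,324))if u%2==0])
E
```

```text
stand posts top [[142.3, 170.5], [331.2, 170.6], [161.1, 189.0], [312.4, 189.1]]
base [[148.4, 158.0], [324.4, 158.1], [151.8, 158.9], [320.9, 159.0]]
post inner at notch [[146.1, 242.1], [327.1, 242.2]]
block top near [[148.3, 205.5], [324.2, 205.6]]
108 [(192, [69, 71, 76]), (194, [63, 63, 69]), (196, [62, 64, 69]), (198, [61, 66, 76]), (200, [59, 76, 108]), (202, [60, 79, 118]), (312, [61, 83, 125]), (314, [58, 73, 104]), (316, [60, 63, 70]), (318, [60, 61, 67]), (320, [61, 63, 68]), (322, [60, 62, 67])]
112 [(192, [62, 65, 70]), (194, [62, 64, 69]), (196, [64, 66, 72]), (198, [62, 67, 78]), (200, [59, 77, 111]), (202, [61, 80, 119]), (312, [60, 84, 125]), (314, [57, 73, 102]), (316, [58, 63, 69]), (318, [61, 63, 70]), (320, [61, 63, 68]), (322, [62, 64, 69])]
120 [(192, [63, 66, 72]), (194, [62, 73, 94]), (196, [62, 81, 119]), (198, [60, 81, 119]), (200, [60, 83, 123]), (202, [60, 83, 124]), (312, [58, 82, 123]), (314, [60, 83, 125]), (316, [59, 83, 124]), (318, [59, 80, 120]), (320, [62, 69, 84]), (322, [60, 63, 69])]
125 [(192, [64, 67, 74]), (194, [63, 72, 90]), (196, [62, 82, 121]), (198, [59, 82, 121]), (200, [61, 84, 124]), (202, [61, 85, 127]), (312, [61, 83, 125]), (314, [62, 85, 127]), (316, [60, 82, 125]), (318, [62, 81, 119]), (320, [62, 68, 81]), (322, [62, 66, 73])]
```

Prediction and picture agree to under 1 mm; lowering the block.

Emit:
drive_tool --targets '[50, 0, 0, -0.3, 0, 50, 0, 0, -0.3, 0, 50, 0, 0, -0.25, 0, 50, 0, 0, -0.2, 0, 50, 0, 0, -0.15, 0, 50, 0, 0, -0.1, 0, 50, 0, 0, -0.05, 0, 50, 0, 0, 0, 0]'

```text
clock: 9.05
position: [466.1, -326.7, 18.2]
ee_rot: [0.0, -0.139, 0.99, -0.0]
contact_force: [0.4, -0.5, -1.3]
gripper_width: 60.0
grip_force: 20.0
```

Emit:
drive_tool --targets '[50, 0, 0, -0.03, 0, 50, 0, 0, 0, 0, 75, 0, 0, 0, 0, 75, 0, 0, 0, 0, 75, 0, 0, 0, 0, 75, 0, 0, 0.5, 0, 75, 0, 0, 1, 0, 85, 0, 0, 1, 0, 93, 0, 0, 1, 0, 93, 0, 0, 0, 0]'

```text
clock: 10.3
position: [467.2, -327.5, 196.1]
ee_rot: [0.002, -0.139, 0.99, -0.002]
contact_force: [0.6, -0.2, -0.7]
gripper_width: 92.6
grip_force: 0.0
```

Emit:
drive_tool --targets '[93, 0.2, 0.5, 0, 0.3, 93, 0.3, 0.8, 0, 0.5, 93, 0.3, 0.9, 0, 0.5, 93, 0.3, 0.9, 0, 0.5, 93, 0.2, 0.9, 0, 0, 93, 0, 0.5, 0, 0, 93, 0, 0, 0, 0, 93, 0, 0, 0, 0, 93, 0, 0, 0, 0]'

```text
clock: 11.42
position: [530.9, -102.5, 191.3]
ee_rot: [-0.0, -0.231, 0.973, 0.0]
contact_force: [-0.9, 0.4, 0.0]
gripper_width: 92.9
grip_force: 0.0
```

```bash
python3 w.py w5 pad:0; python3 - <<'E'
from h import *
for c in("side","top"):
  read_camera(c);C=cam(c)
  for r in silhouettes(c,"plinth"):
    if r["p"]>.3: print(c,round(r["p"],2),np.round(r["extent"]),fit(C,r["mask"],"plinth",10))
E
```

```text
t 11.4 tcp [ 530.9 -102.5  191.3] closing 116.8 w 92.9 grip 0.0 F [-0.9  0.4  0. ]
pad 0.84 [258. 172.  44.  91.] [ 531.26 -102.95   26.28    0.97]
pad 0.73 [235. 325.  53.  31.] [ 7.9104e+02 -2.8190e+01  4.9400e+00  2.4000e-01]
side 0.86 [294. 308.  63.  53.] [ 464.39 -326.6    17.08    0.83]
top 0.86 [372. 212.  29.  43.] [ 467.32 -325.1    16.26    0.75]
```

Emit:
drive_tool --targets '[93, 0, -0.01, -0.9, 0, 93, 0, 0, -0.9, 0, 93, 0, 0, -0.9, 0, 93, 0, 0, -0.6, 0, 93, 0, 0, -0.3, 0, 93, 0, 0, -0.14, 0, 93, 0, 0, 0, 0, 93, 0, 0, 0, 0]' --newtons 8

```text
clock: 12.72
position: [531.7, -102.3, 5.8]
ee_rot: [0.001, -0.232, 0.973, -0.0]
contact_force: [-0.7, -1.0, -0.0]
gripper_width: 93.0
grip_force: 0.0
```

Emit:
drive_tool --targets '[93, 0, 0, -0.05, 0, 50, 0, 0, 0, 0, 50, 0, 0, 0, 0, 50, 0, 0, 0, 0, 50, 0, 0, 0, 0, 50, 0, 0, 0, 0, 50, 0, 0, 0, 0]'

```text
clock: 13.6
position: [531.1, -102.2, 2.2]
ee_rot: [0.0, -0.232, 0.973, -0.0]
contact_force: [-0.9, -0.5, 1.3]
gripper_width: 59.6
grip_force: 8.0
```

Emit:
drive_tool --targets '[50, 0, 0, 0.4, 0, 50, 0, 0, 0.9, 0, 50, 0, -0.3, 0.9, -0.3, 50, -0.2, -0.7, 0.2, -0.3, 50, -0.3, -0.9, 0, -0.3, 50, -0.3, -0.9, 0, -0.3, 50, -0.3, -0.9, 0, -0.3, 50, -0.2, -0.6, 0, -0.3, 50, 0, -0.19, 0, 0, 50, 0, 0, -0.1, 0]'

```text
clock: 14.85
position: [466.5, -326.8, 117.9]
ee_rot: [0.0, -0.139, 0.99, -0.0]
contact_force: [-0.1, 0.8, -0.7]
gripper_width: 60.1
grip_force: 8.0
```

Emit:
drive_tool --targets '[50, 0, 0, -0.2, 0, 50, 0, 0, -0.2, 0, 50, 0, 0, -0.2, 0, 50, 0, 0, 0, 0, 50, 0, 0, 0, 0]'

```text
clock: 15.48
position: [466.2, -326.7, 87.3]
ee_rot: [0.0, -0.139, 0.99, -0.0]
contact_force: [0.4, -0.5, -1.0]
gripper_width: 59.8
grip_force: 8.0
```

```bash
python3 w.py w6; python3 - <<'E'
from h import *
a=cv2.imread("pics/w6.png")[0:300,100:420];cv2.imwrite("pics/c6.png",cv2.resize(a,(640,600)))
C=cam("wrist");s=np.radians(16);p=read_state()["position"]
def f(P,x): 
  c,s=np.cos(x[2]),np.sin(x[2]);P=np.array(P,float);return np.round((proj(C,np.c_[P[:,0]*c-P[:,1]*s+x[0],P[:,0]*s+P[:,1]*c+x[1],P[:,2]])-[100,0])*2,1).tolist()
print("posts",f([(-72,-42,64),(-72,42,64)],[466,-326.7,s]),"pad",f([(-60,-30,p[2]+10),(-60,30,p[2]+10)],[p[0],p[1],s]))
E
```

```text
t 15.5 tcp [ 466.2 -326.7   87.3] closing 106.0 w 59.8 grip 8.0 F [ 0.4 -0.5 -1. ]
posts [[189.5, 228.4], [440.2, 228.5]] pad [[208.0, 271.0], [421.6, 271.1]]
```

View pics/c6.png

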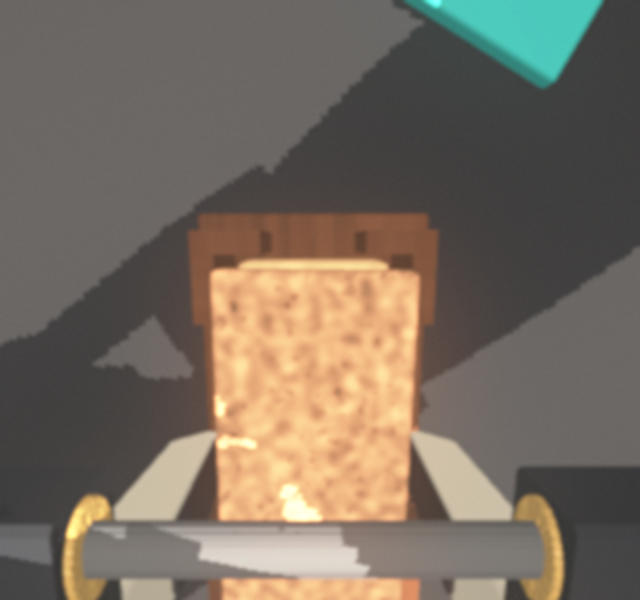

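The pad (columns 210–420) is centred between the posts (190–438), with the block just visible under it. Lowering.

Emit:
drive_tool --targets '[50, 0, 0, -0.25, 0, 50, 0, 0, -0.25, 0, 50, 0, 0, -0.2, 0, 50, 0, 0, -0.12, 0, 50, 0, 0, -0.05, 0, 50, 0, 0, 0, 0, 50, 0, 0, 0, 0]'

```text
clock: 16.4
position: [466.3, -326.8, 44.1]
ee_rot: [0.0, -0.139, 0.99, -0.0]
contact_force: [0.5, -0.1, -0.5]
gripper_width: 60.0
grip_force: 8.0
```

Emit:
drive_tool --targets '[50, 0, 0, -0.03, 0, 50, 0, 0, 0, 0, 75, 0, 0, 0, 0, 75, 0, 0, 0, 0, 75, 0, 0, 0, 0, 75, 0, 0, 0.5, 0, 75, 0, 0, 1, 0, 85, 0, 0, 1, 0, 93, 0, 0, 0.6, 0, 93, 0, 0.5, 0, 0.3]'

```text
clock: 17.65
position: [466.6, -302.3, 199.4]
ee_rot: [0.001, -0.155, 0.988, -0.001]
contact_force: [-0.1, -0.6, 0.3]
gripper_width: 92.5
grip_force: 0.0
```

Emit:
drive_tool --targets '[93, 0.2, 0.9, 0, 0.5, 93, 0.2, 0.9, 0, 0.5, 93, 0.3, 0.9, 0, 0.4, 93, 0.3, 0.9, 0, 0.3, 93, 0.3, 1, 0, 0, 93, 0.3, 1, 0, 0, 93, 0.3, 1, 0, 0, 93, 0.3, 1, 0, 0, 93, 0, 0.6, 0, 0, 93, 0, 0, 0, 0]'

```text
clock: 18.9
position: [575.1, 110.6, 195.7]
ee_rot: [-0.001, -0.244, 0.97, 0.0]
contact_force: [0.2, -0.6, -1.2]
gripper_width: 92.7
grip_force: 0.0
```

Emit:
drive_tool --targets '[93, 0, 0, 0, 0, 93, 0, 0, 0, 0]'

```text
clock: 19.15
position: [575.9, 107.5, 196.9]
ee_rot: [-0.0, -0.242, 0.97, -0.0]
contact_force: [0.2, -0.1, -0.2]
gripper_width: 92.7
grip_force: 0.0
```

```bash
python3 w.py w7 specimen:0 specimen:0:slab; python3 - <<'E'
from h import *
for c in("side","top"):
  read_camera(c);C=cam(c)
  for n,z in(("pad",40),):
   for r in silhouettes(c,n):
    if r["p"]>.3: print(c,round(r["p"],2),np.round(r["extent"]),fit(C,r["mask"],n,z))
E
```

```text
t 19.1 tcp [575.9 107.5 196.9] closing 118.0 w 92.7 grip 0.0 F [ 0.2 -0.1 -0.2]
specimen 0.79 [260. 173.  45.  90.] [572.39 108.21  26.37   0.96]
specimen 0.79 [260. 173.  45.  90.] [572.39 108.21  26.37   0.96]
side 0.64 [291. 304.  70.  56.] [ 464.83 -326.44   16.3     0.93]
side 0.64 [192. 352.  38.  62.] [ 267.83 -344.79   76.71    0.92]
top 0.98 [372. 212.  33.  46.] [ 466.46 -326.09   15.5     0.95]
top 0.87 [145. 287.  28.  39.] [247.26 301.1  131.32   0.56]
top 0.79 [369. 278.  42.  29.] [ 279.15 -307.97   78.65    0.85]
```

View pics/w7.png

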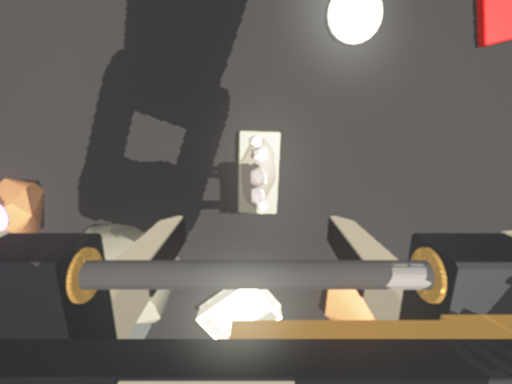

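The specimen is at (260,173), slab edges at columns 238–280 and rows 131–213, nearly upright in the image; the loupe is at (355,15). Nothing is in the fingers' way.

Emit:
drive_tool --targets '[93, -0.07, 0.015, -0.5, -0.27, 93, 0, 0, -0.9, 0, 93, 0, 0, -0.9, 0, 93, 0, 0, -0.7, 0, 93, 0, 0, -0.4, 0, 93, 0, 0, -0.3, 0, 80, 0, 0, -0.13, 0, 70, 0, 0, 0, 0, 62, 0, 0, 0, 0, 57, 0, 0, 0, 0]' --newtons 7

```text
clock: 20.75
position: [572.9, 109.1, 6.4]
ee_rot: [0.001, -0.228, 0.974, -0.0]
contact_force: [0.1, -0.2, 0.3]
gripper_width: 58.9
grip_force: 0.0
```

Emit:
drive_tool --targets '[55, 0, 0, 0, 0, 54, 0, 0, 0, 0, 53, 0, 0, 0, 0, 52, 0, 0, 0, 0]'

```text
clock: 21.25
position: [572.6, 109.0, 5.7]
ee_rot: [0.0, -0.228, 0.974, -0.0]
contact_force: [1.2, -0.9, -0.6]
gripper_width: 51.9
grip_force: 0.6
```

Emit:
drive_tool --targets '[51, 0, 0, 0, 0, 50, 0, 0, 0, 0, 48, 0, 0, 0, 0, 45, 0, 0, 0, 0, 45, 0, 0, 0, 0]'

```text
clock: 21.88
position: [572.6, 109.1, 5.6]
ee_rot: [-0.0, -0.228, 0.974, -0.0]
contact_force: [0.6, -1.6, 0.7]
gripper_width: 52.0
grip_force: 7.0
```

Emit:
drive_tool --targets '[45, 0, 0, 0.03, 0, 45, 0, 0, 0.07, 0, 45, 0, 0, 0.15, 0, 45, 0, 0, 0.2, 0, 45, 0, 0, 0.2, 0, 45, 0, 0, 0, 0]'

```text
clock: 22.62
position: [573.1, 109.2, 39.4]
ee_rot: [0.001, -0.228, 0.974, -0.0]
contact_force: [1.1, -0.3, -1.8]
gripper_width: 52.0
grip_force: 7.0
```

Emit:
drive_tool --targets '[45, 0, 0, 0.4, 0, 45, 0, 0, 0.6, 0, 45, 0, -0.1, 0.5, -0.1, 45, -0.05, -0.3, 0.3, -0.2, 45, -0.1, -0.5, 0.2, -0.2, 45, -0.2, -0.7, 0, -0.2, 45, -0.2, -0.8, 0, -0.2, 45, -0.2, -0.8, 0, -0.2, 45, -0.2, -0.8, 0, -0.2, 45, -0.2, -0.8, 0, -0.2]'

```text
clock: 23.88
position: [514.1, -132.7, 138.4]
ee_rot: [-0.0, -0.15, 0.989, -0.0]
contact_force: [-0.0, 0.1, -2.3]
gripper_width: 52.0
grip_force: 7.0
```

Emit:
drive_tool --targets '[45, -0.2, -0.8, 0, -0.2, 45, -0.2, -0.8, 0, -0.03, 45, -0.2, -0.8, 0, 0, 45, -0.2, -0.7, 0, 0, 45, -0.15, -0.5, 0, 0, 45, -0.05, -0.25, 0, 0, 45, 0, -0.07, 0, 0, 45, 0, 0, 0, 0, 45, 0, 0, 0, 0, 45, 0, 0, 0, 0]'

```text
clock: 25.12
position: [465.3, -326.4, 138.2]
ee_rot: [0.0, -0.14, 0.99, -0.0]
contact_force: [-0.6, 0.1, -3.1]
gripper_width: 51.9
grip_force: 7.0
```

```bash
python3 w.py w8; python3 - <<'E'
from h import *
a=cv2.imread("pics/w8.png")[0:300,100:420];cv2.imwrite("pics/c8.png",cv2.resize(a,(640,600)))
C=cam("wrist");s=np.radians(16);p=read_state()["position"]
def f(P,x): 
  c,s=np.cos(x[2]),np.sin(x[2]);P=np.array(P,float);return np.round((proj(C,np.c_[P[:,0]*c-P[:,1]*s+x[0],P[:,0]*s+P[:,1]*c+x[1],P[:,2]])-[100,0])*2,1).tolist()
print("posts",f([(-72,-42,64),(-72,42,64)],[466,-326.7,s]),"slab",f([(-54,-26,p[2]+16),(-54,26,p[2]+16)],[p[0],p[1],s]))
E
```

```text
t 25.1 tcp [ 465.3 -326.4  138.2] closing 106.1 w 51.9 grip 7.0 F [-0.6  0.1 -3.1]
posts [[214.5, 233.2], [411.8, 233.4]] slab [[219.7, 294.5], [410.2, 294.7]]
```

View pics/c8.png

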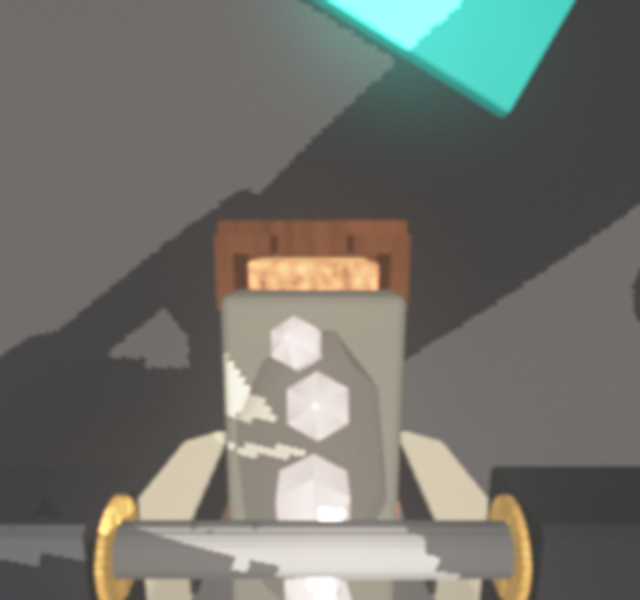

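The slab (columns 222–405) is centred over the pad (247–380) and level. Lowering in small steps.

Emit:
drive_tool --targets '[45, 0.02, 0, -0.2, 0, 45, 0, 0, -0.3, 0, 45, 0, 0, -0.3, 0, 45, 0, 0, -0.25, 0, 45, 0, 0, -0.2, 0, 45, 0, 0, -0.14, 0, 45, 0, 0, -0.08, 0, 45, 0, 0, -0.04, 0, 45, 0, 0, 0, 0, 45, 0, 0, 0, 0]'

```text
clock: 26.42
position: [466.2, -327.0, 62.9]
ee_rot: [0.0, -0.139, 0.99, -0.0]
contact_force: [0.5, 0.1, -2.1]
gripper_width: 52.0
grip_force: 7.0
```

Emit:
drive_tool --targets '[45, 0, 0, -0.04, 0, 45, 0, 0, -0.02, 0, 45, 0, 0, -0.02, 0, 45, 0, 0, 0, 0, 45, 0, 0, 0, 0]'

```text
clock: 27.05
position: [466.1, -326.9, 58.7]
ee_rot: [0.0, -0.139, 0.99, -0.0]
contact_force: [0.1, 0.5, -2.3]
gripper_width: 52.0
grip_force: 7.0
```

Emit:
drive_tool --targets '[45, 0, 0, -0.01, 0, 45, 0, 0, -0.01, 0, 45, 0, 0, 0, 0, 45, 0, 0, 0, 0]'

```text
clock: 27.55
position: [466.1, -326.9, 57.7]
ee_rot: [0.0, -0.139, 0.99, -0.0]
contact_force: [0.6, 0.2, -3.1]
gripper_width: 51.9
grip_force: 7.0
```

Emit:
drive_tool --targets '[45, 0, 0, -0.01, 0, 45, 0, 0, -0.01, 0, 45, 0, 0, 0, 0, 45, 0, 0, 0, 0]'

```text
clock: 28.05
position: [466.2, -326.9, 57.5]
ee_rot: [0.0, -0.139, 0.99, -0.0]
contact_force: [-3.3, 3.3, 8.0]
gripper_width: 52.0
grip_force: 7.0
```

Contact (8 N up). Releasing and backing straight up.

Emit:
drive_tool --targets '[54, 0, 0, 0, 0, 58, 0, 0, 0, 0, 66, 0, 0, 0, 0, 74, 0, 0, 0, 0, 74, 0, 0, 0, 0, 74, 0, 0, 0.2, 0, 74, 0, 0, 0.6, 0, 74, 0, 0, 0.9, 0, 74, 0, 0, 0.9, 0, 74, 0, 0, 0.9, 0]'

```text
clock: 29.3
position: [465.9, -326.8, 234.0]
ee_rot: [0.0, -0.139, 0.99, -0.0]
contact_force: [0.4, -0.2, 0.4]
gripper_width: 73.9
grip_force: 0.0
```

Emit:
drive_tool --targets '[80, 0.5, 0.5, 0, 0, 80, 0.5, 0.5, 0, 0, 80, 0.5, 0.5, 0, 0, 80, 0, 0, 0, 0, 80, 0, 0, 0, 0]'

```text
clock: 29.92
position: [540.8, -252.1, 232.1]
ee_rot: [0.0, -0.139, 0.99, -0.0]
contact_force: [-0.4, -0.6, -0.1]
gripper_width: 79.7
grip_force: 0.0
```

```bash
python3 w.py w9 specimen:52; python3 - <<'E'
from h import *
b=read_camera("side");C=cam("side");cv2.imwrite("pics/s9.png",cv2.resize(b[180:384,180:452],(800,600)))
for r in silhouettes("side","specimen"):
  if r["p"]>.3: print(round(r["p"],2),np.round(r["extent"]),fit(C,r["mask"],"specimen",52))
read_camera("top");C=cam("top")
for r in silhouettes("top","specimen"):
  if r["p"]>.3: print(round(r["p"],2),np.round(r["extent"]),fit(C,r["mask"],"specimen",52))
E
```

```text
t 29.9 tcp [ 540.8 -252.1  232.1] closing 106.0 w 79.7 grip 0.0 F [-0.4 -0.6 -0.1]
specimen 0.92 [211.  99.  53. 105.] [ 467.53 -326.73   16.05    0.94]
0.57 [294. 301.  62.  58.] [ 465.15 -326.6    16.97    0.94]
0.77 [380. 207.  23.  32.] [ 4.7299e+02 -3.2594e+02  1.3030e+01  4.3000e-01]
```

View pics/s9.png

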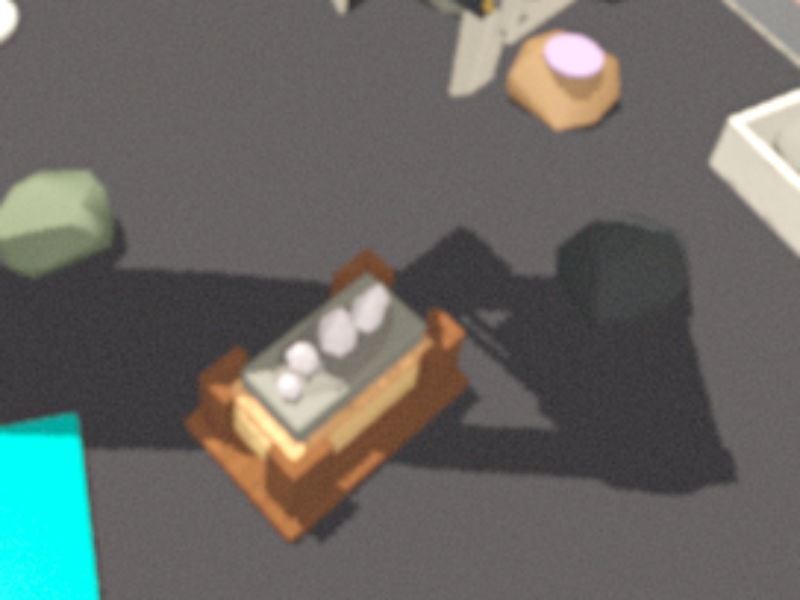

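The specimen stands square and upright on the pad and block between the four posts (around (340,360)), and the gripper is clear of it.

```bash
python3 -c "
from cell import *
print(hand_in())"
```

```text
the job is handed in; nothing more can be done
None
```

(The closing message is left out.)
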